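# Put the cooler kit away at the thermal test bench

## Robot

A 6-joint arm with a two-finger parallel gripper is mounted at the origin on the work surface. World frame = base frame: x ahead of the robot, y to its left, z up, the work surface at z = 0. Lengths are in mm, angles in rad, forces in N, time in s.
With the tool pointing down it reaches from about 275 to 975 mm from the base axis. Payload 8.4 kg.
Tool frame: the origin (TCP) lies between the finger pads; the fingertips stand ctrl.tip_extent ahead of it and the grasp point (between the pads) lies 5 mm behind it (ctrl.tip_extent is the distance from the TCP to the fingertips, in mm); z points along the fingers, y is the line along which they close (so a half turn about z gives the same grasp; the last joint's range is limited). The gripper opens to 92 mm and grips with 3 to 60 N. Pads are 20 mm wide; open, the fingers measure 128 mm over their backs; the gripper's body (75 mm by 189 mm) begins 69 mm behind the grasp point.
Start: joints at [1.317, 0.353, 1.633, -0, 1.155, -0.002], TCP at [155.716, 605.294, 228.583] pointing down, gripper open.
Joint ranges: [-2.63, 2.63], [-0.92, 2.1], [0.06, 2.66], [-1.3, 4.44], [0, 2.69], [-3.02, 3.02]. Speed limits (rad/s): [2.22, 2.22, 2.79, 3.14, 3.14, 3.14].

## Interface

Orientations are given as a 3x3 rotation matrix whose columns are the frame's x, y, z axes.
In Python, from rig import ctrl gives the robot as it stands.
- The arm moves only by the tool servo_tool, never from a script. Its argument "rows" is a list of rows, each an object of numbers: "fingers": the closure, from -1 (fully open) to 1 (shut); "x", "y", "z": the shift along the tool's x, y, z in mm; "yaw": the turn about the tool's z in rad. A call has 1 to 5 rows; each row shifts and turns the commanded pose from where the row before left it, along the tool's axes as they then stand; what a row does not reach is not made up. A row lasts 1/10 s, in which the tool goes at most 50 mm and 8.59 degrees, less where a joint would pass 70% of its speed; a pose out of reach is approached as far as the arm can. A call with a gripper value outside its range is refused whole. The fingers move at their own pace and stop on an object; "force" is the grip in N (left out, the last holds). Time passes only in rows, so rows that do not move let the fingers close. It gives the time, the measured TCP pose, the force, the opening and the grip force at its end, in the units of the state.
- ctrl.read_state(): the state, without advancing time (a new reading comes with each control period).
- ctrl.grab_frame(name): name is "side" or "top" or "wrist"; returns (picture, depth): 420x560x3 uint8, red, green, blue; 420x560 float32, mm along the optical axis (not along the pixel's ray), 0 where there is no reading.
- ctrl.camera_model(name): a dict with "fx", "fy", "cx", "cy" (pixels), "world_to_cam" (4x4, takes a point from world to camera coordinates). Camera axes: x right, y down, z forward; pixel columns grow to the right and rows downward; lengths in mm; the calibration is good to about 2 mm. A picture is of the moment at which its call begins: read the wrist's pose just before it. camera_model takes no time and is no camera call; for the wrist camera it gives the pose at the moment of the call.
- ctrl.hand_in(): hands the job in; it is judged then, once.
The state is a dict: "clock": time; "joint_pos": joint angles; "qd": joint speeds; "joint_torque": joint torques, N m; "ee_pos": TCP position; "eef_rot": TCP orientation; "contact_force": force on the tool from outside, world axes, zero at the start; "ft_torque": the same for the moment, N m; "gripper_width": opening from 0.0 (shut) to 1.0 (fully open); "finger_force": force on a finger pad.
Only numpy, scipy, OpenCV 4.12 (cv2) and the standard library are available. Lean on these libraries where they do the work, as an engineer would, in place of code of your own. Each camera call takes 0.05 s, during which the arm holds its last target. There are 200 camera calls.

## Task

Clear the bench after a test run: set the square copper-based cooler, the round cooler and the long red cooler each upright in the tray of its own shape, flat on the tray's floor, near the middle and, for the long one, along the tray. Stack the green-lidded tub squarely on the fixed grey-lidded tub so that all four feet sit down in the recesses of its lid. Set things down rather than dropping them, in any order, and do not shift or tip the orange-capped jar or the small fan.

Things in the scene. Friction and masses are not known exactly. Their poses are not given: they have to be found in the camera images.
- square_cooler: Loose heat sink on a square bare-copper base 52 x 52 x 6 mm, with silver aluminium fins above it: a block 40 x 40 mm, solid to grip on any side, from 6 to 40 mm above the underside. About 0.22 kg. Origin: centre of the underside, z up. x and y along the sides of the square.
- round_cooler: Loose heat sink on a round bare-copper base, diameter 54 mm, 6 mm thick, with a black ribbed cylinder above it: diameter 38 mm, from 6 to 40 mm above the underside, with a small copper dot on top. About 0.2 kg. Origin: centre of the underside, z up.
- long_cooler: Loose long red heat sink with fins along its length: base 92 x 26 x 6 mm, above it a block 92 x 22 mm from 6 to 36 mm above the underside. About 0.15 kg. Origin: centre of the underside, z up. x along its length; grip it across y (22 mm).
- tub: Loose lidded screw tub, 84 (x) x 58 (y) x 54 mm overall, whitish body, green lid flush with the body's sides. Four round rubber feet, diameter 10 mm (tapering to 6 mm at the bottom), 7 mm tall, at x = +-30, y = +-17 mm. In its lid four corner recesses. About 0.25 kg. Grip it across y (58 mm) by its flat sides. Origin: centre of the underside, z up. Origin is level with the bottoms of the feet.
- square_tray: Fixed square tray, white rim, black floor: inside 70 x 70 mm, outside 78 x 78 mm, floor 4 mm above the bench, rim 10 mm above the bench. Origin: centre of the underside, z up. x and y along its sides. Home of the square cooler.
- round_tray: Fixed round tray, white rim, black floor: inside diameter 72 mm, outside 80 mm, floor 4 mm above the bench, rim 10 mm above the bench. Origin: centre of the underside, z up. Home of the round cooler.
- long_tray: Fixed long tray, white rim, black floor: inside 110 (x) x 44 (y) mm, outside 118 x 52 mm, floor 4 mm above the bench, rim 10 mm. Origin: centre of the underside, z up. x along its length. Home of the long cooler.
- tub_base: Fixed tub, same shape and size as the loose one (84 mm along x), grey body, light grey lid. Lid top 54 mm above the bench; in it four black-floored recesses 18 x 18 mm, 6 mm deep, centred at x = +-30, y = +-17 mm. The loose tub's feet go into them, either way round; its origin then lies 48 mm above this one. Origin: centre of the underside, z up.
- jar: Bystander: small amber jar with orange cap, diameter 38 mm, 55 mm tall, loose, not to be disturbed. Origin: centre of the underside, z up.
- fan: Bystander: small black square fan lying flat, 40 x 40 x 20 mm, red rotor, loose, not to be disturbed. Origin: centre of the underside, z up.

How it is judged:
By the outcome, as a careful person would: the job done as asked, in the order asked, and still so for the second after the job is handed in, with the robot touching nothing.
It also fails if it takes over 115 s, if anything falls off the work surface, if the arm or the gripper's body presses on something with over 40 N, if the wrist force passes 120 N, or if a joint passes its speed limit or range.

## Working session

There is one attempt and no reset: what is moved stays moved. The work goes in short steps, Python scripts to look and compute and a tool call to move; the robot and the scene stay as the last step left them, time stands still between calls to the robot, and variables do not carry over. Pictures are saved under pics/ and viewed, at most 14 in all, crops included, and the job is handed in when it is done.

Besides the shell and the picture viewer there is one more tool, called after "Request:" as a command line: name --argument value ..., lists and objects as JSON in quotes. servo_tool: Moves the arm, as the interface text tells. Its arguments: {"type":"object","properties":{"rows":{"type":"array","items":{"type":"object","properties":{"fingers":{"type":"number"},"x":{"type":"number"},"y":{"type":"number"},"z":{"type":"number"},"yaw":{"type":"number"}}}},"force":{"type":"number"}},"required":["rows"]}

```bash
ls; mkdir -p pics; python3 - <<'E'
from rig import ctrl
import cv2,numpy as np
s=ctrl.read_state();print(s, ctrl.tip_extent)
for n in("top","side"):
    p,d=ctrl.grab_frame(n);cv2.imwrite(f"pics/{n}0.png",p[:,:,::-1]);np.savez(f"{n}0.npz",p=p,d=d)
    m=ctrl.camera_model(n);print(n,m)
E
```

```text
pics
{'clock': 0.0, 'joint_pos': array([ 1.31657336e+00,  3.53606022e-01,  1.63410996e+00, -1.63079752e-05,
        1.15517477e+00, -2.40091634e-03]), 'qd': array([ 0.00114232,  0.00021342,  0.00046059,  0.00036967, -0.00025479,
        0.00127264]), 'joint_torque': array([ 9.57484117e-04, -5.93855453e+01, -3.34202564e+01,  6.96641975e-02,
        2.34397408e-02, -9.81391463e-05]), 'ee_pos': array([155.62197077, 604.84671298, 227.90032151]), 'eef_rot': array([[-9.68461676e-01,  2.49162367e-01, -3.12023191e-04],
       [ 2.49162562e-01,  9.68460856e-01, -1.26012860e-03],
       [-1.17943783e-05, -1.29813075e-03, -9.99999157e-01]]), 'contact_force': array([ 0.25317162,  0.07573586, -0.1212908 ]), 'ft_torque': array([ 0.02290245, -0.00329678,  0.00516493]), 'finger_force': 0.0, 'gripper_width': 0.9980767855737763} 14.0
top {'fx': 510.96048815639375, 'fy': 510.96048815639375, 'cx': 281.3145982320885, 'cy': 210.06704563655802, 'world_to_cam': array([[-8.90791376e-03, -9.99818444e-01, -1.68442319e-02,
         2.14762163e+01],
       [-9.94804680e-01,  1.05690634e-02, -1.01251884e-01,
         5.08357204e+02],
       [ 1.01411529e-01,  1.58547777e-02, -9.94718215e-01,
         1.40725304e+03],
       [ 0.00000000e+00,  0.00000000e+00,  0.00000000e+00,
         1.00000000e+00]])}
side {'fx': 519.31890995217, 'fy': 519.31890995217, 'cx': 281.215804361042, 'cy': 207.49707476399522, 'world_to_cam': array([[ 6.95396626e-01, -7.18456831e-01,  1.55985371e-02,
        -3.58735085e+02],
       [-5.42873159e-01, -5.39423465e-01, -6.43669992e-01,
         3.23720863e+02],
       [ 4.70863320e-01,  4.39137914e-01, -7.65144187e-01,
         1.10728065e+03],
       [ 0.00000000e+00,  0.00000000e+00,  0.00000000e+00,
         1.00000000e+00]])}
```

View pics/top0.png

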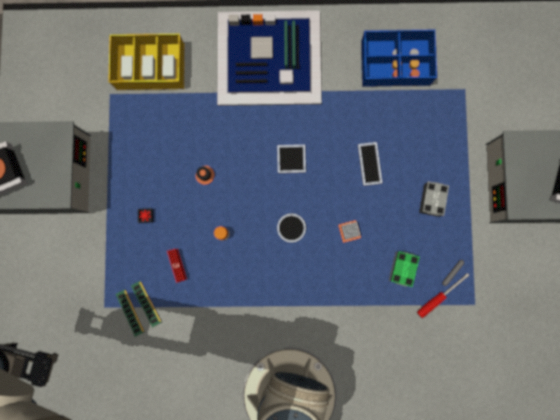

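View pics/side0.png

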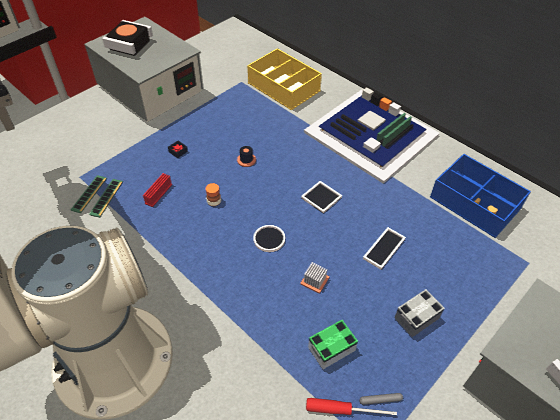

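Top view: square cooler (349,232), round cooler (205,174), long red cooler (178,265), green tub (405,269), square tray (291,159), round tray (291,228), long tray (370,164), grey tub (435,199), jar (221,233), fan (146,215). The side view agrees, and everything is upright.

```bash
cat > h.py <<'E'
import cv2,numpy as np
from rig import ctrl
def ray(m,uv,z):
    uv=np.atleast_2d(np.asarray(uv,float));W=np.linalg.inv(m["world_to_cam"])
    d=np.c_[(uv[:,0]-m["cx"])/m["fx"],(uv[:,1]-m["cy"])/m["fy"],np.ones(len(uv))]@W[:3,:3].T
    o=W[:3,3];return (o+d*((z-o[2])/d[:,2])[:,None])[:,:2]
def masks(p):
    h,s,v=[c.astype(int) for c in cv2.split(cv2.cvtColor(p,cv2.COLOR_RGB2HSV))]
    return dict(green=(h>45)&(h<80)&(s>120)&(v>60), red=((h<6)|(h>174))&(s>150)&(v>60),
      orange=(h>=4)&(h<22)&(s>90)&(v>60), white=(s<60)&(v>110), black=(v<50), notblue=~((h>95)&(h<130)&(s>80)&(v>50)))
def rect(m,mask,z,near=None,minA=20,hull=True):
    """blobs of mask -> world min-area rects on plane z: (cx,cy),(long,short),angle of long side deg"""
    cs,_=cv2.findContours(mask.astype(np.uint8),cv2.RETR_EXTERNAL,cv2.CHAIN_APPROX_NONE);out=[]
    for c in cs:
        if cv2.contourArea(c)<minA: continue
        c=c[:,0];u=c.mean(0)
        if near is not None and np.hypot(*(u-near[:2]))>near[2]: continue
        w=ray(m,c,z).astype(np.float32);(x,y),(a,b),t=cv2.minAreaRect(w)
        if b>a:a,b,t=b,a,t+90
        out.append((u.round(),np.round([x,y,a,b,(t+90)%180-90],1)))
    return out
E
python3 - <<'E'
from h import *
f=np.load("top0.npz");p,d=f["p"],f["d"];m=ctrl.camera_model("top");M=masks(p)
roi=np.zeros(d.shape,bool);roi[95:304,112:468]=1
for n,z in dict(green=54,red=36,orange=20,white=10,black=4,notblue=10).items():
    for o in rect(m,M[n]&roi,z,minA=25):print(n,*o)
s=ctrl.read_state();w=ctrl.camera_model("wrist")
C=np.linalg.inv(w["world_to_cam"]);R=s["eef_rot"]
print(w["fx"],w["cx"],w["cy"],R.T@(C[:3,3]-s["ee_pos"]),R.T@C[:3,:3])
W=np.linalg.inv(m["world_to_cam"])
for u,v in[(178,265),(349,232),(205,174),(405,269),(435,199),(291,159),(291,228),(370,164),(221,233),(146,215)]:
    z=d[v,u];print((u,v),(W@[(u-m["cx"])/m["fx"]*z,(v-m["cy"])/m["fy"]*z,z,1])[:3].round())
E
```

```text
green [405. 271.] [ 343.  -317.7   84.    59.8  -15.8]
red [436. 299.] [ 256.7 -403.9   50.8   20.5  -53.4]
red [177. 265.] [359.  307.4  86.7  27.2  17.5]
red [145. 215.] [497.7 398.9  30.9  28.3 -88.9]
orange [221. 233.] [4.476e+02 1.881e+02 3.670e+01 3.660e+01 1.000e-01]
orange [346. 233.] [ 448.2 -171.4   50.2   47.5   15.4]
orange [205. 175.] [611.7 232.8  48.3  45.  -44.9]
white [456. 284.] [ 299.3 -467.5   85.3   10.1  -51.3]
white [352. 230.] [ 453.6 -177.7   44.5   43.7  -77.2]
white [291. 227.] [460.5 -10.2  82.1  79.2  -0.6]
white [437. 197.] [ 540.6 -421.    89.9   61.2  -11.4]
white [291. 158.] [ 6.585e+02 -1.240e+01  8.430e+01  8.040e+01 -5.000e-01]
white [370. 163.] [ 641.6 -236.5  123.    57.4    5.9]
white [467. 119.] [ 767.8 -515.8  141.1    5.7   -2.6]
white [269. 100.] [831.5  50.  302.2  29.9  89.2]
black [141. 299.] [266.  411.8  37.   18.7  23. ]
black [291. 228.] [460.8 -10.2  59.7  56.8  -0.6]
black [291. 158.] [661.1 -12.3  58.4  57.6  -0.7]
black [370. 163.] [ 643.2 -237.4   99.    33.2    6.4]
notblue [124. 297.] [267.2 460.6  45.1  33.6  24.5]
notblue [14
[... 647 characters left out ...]
370. 164.] [ 642.  -236.5  125.5   59.6    6.4]
notblue [467. 124.] [ 753.2 -515.2  170.2    5.7   -2.6]
notblue [268. 100.] [831.5  50.1 308.   29.9  89.2]
374.8128745959287 280.1777889820132 217.0853664652923 [  83.52335925   -0.87332342 -155.81236604] [[ 2.00273476e-04 -9.55909614e-01 -2.93660977e-01]
 [ 9.99999962e-01  2.46696498e-04 -1.21044634e-04]
 [ 1.88152864e-04 -2.93660942e-01  9.55909627e-01]]
(178, 265) [358. 305.  30.]
(349, 232) [ 444. -170.   38.]
(205, 174) [610. 229.  44.]
(405, 269) [ 342. -318.   50.]
(435, 199) [ 532. -406.   54.]
(291, 159) [658. -12.   2.]
(291, 228) [459. -10.   4.]
(370, 164) [ 641. -239.    4.]
(221, 233) [444. 182.  55.]
(146, 215) [499. 399.  20.]
```

```bash
cat >> h.py <<'E'
def plan(x,y,z,phi,step=45,s=None,half=True):
    """print rows to bring TCP to x,y,z with tool y at world angle phi deg (mod 180)"""
    s=s or ctrl.read_state();R=s["eef_rot"];a=np.degrees(np.arctan2(R[1,1],R[0,1]))
    da=phi-a
    da=(da+90)%180-90 if half else (da+180)%360-180
    D=np.array([x,y,z])-s["ee_pos"];n=max(1,int(np.ceil(np.linalg.norm(D)/step)),int(np.ceil(abs(da)/8)))
    print(f"t {s['clock']:.1f} at {s['ee_pos'].round(1)} phi {a:.1f} j6 {s['joint_pos'][5]:.2f} w {s['gripper_width']:.3f}; {n} rows yaw {-np.radians(da)/n:.4f}")
    for i in range(n):
        b=np.radians(a+da*i/n);Y=np.array([np.cos(b),np.sin(b)]);X=np.array([-Y[1],Y[0]])
        print({"x":round(float(X@D[:2]/n),1),"y":round(float(Y@D[:2]/n),1),"z":round(-D[2]/n,1)})
E
python3 -c "
from h import *
plan(359,308,200,107.5)"
```

```text
t 0.1 at [155.6 604.9 228. ] phi 75.6 j6 -0.00 w 1.000; 9 rows yaw -0.0619
{'x': -30.1, 'y': -26.3, 'z': np.float64(3.1)}
{'x': -28.4, 'y': -28.1, 'z': np.float64(3.1)}
{'x': -26.6, 'y': -29.8, 'z': np.float64(3.1)}
{'x': -24.7, 'y': -31.4, 'z': np.float64(3.1)}
{'x': -22.7, 'y': -32.9, 'z': np.float64(3.1)}
{'x': -20.7, 'y': -34.2, 'z': np.float64(3.1)}
{'x': -18.5, 'y': -35.4, 'z': np.float64(3.1)}
{'x': -16.3, 'y': -36.5, 'z': np.float64(3.1)}
{'x': -14.0, 'y': -37.5, 'z': np.float64(3.1)}
```

Request:
servo_tool --rows '[{"x":-30,"y":-26,"z":3,"yaw":-0.062,"fingers":-1},{"x":-28,"y":-28,"z":3,"yaw":-0.062,"fingers":-1},{"x":-27,"y":-30,"z":3,"yaw":-0.062,"fingers":-1},{"x":-25,"y":-31,"z":3,"yaw":-0.062,"fingers":-1},{"x":-23,"y":-33,"z":3,"yaw":-0.062,"fingers":-1}]'

```text
clock: 0.6
ee_pos: [269.7, 439.5, 213.2]
eef_rot: [[-0.998, -0.061, -0.0], [-0.061, 0.998, -0.0], [0.0, -0.0, -1.0]]
contact_force: [0.6, 0.1, -0.4]
gripper_width: 1.001
finger_force: 0.0
```

Request:
servo_tool --rows '[{"x":-21,"y":-34,"z":3,"yaw":-0.062,"fingers":-1},{"x":-18,"y":-35,"z":3,"yaw":-0.062,"fingers":-1},{"x":-16,"y":-37,"z":3,"yaw":-0.062,"fingers":-1},{"x":-14,"y":-37,"z":3,"yaw":-0.062,"fingers":-1},{"x":0,"fingers":-1}]'

```text
schema error: expected keys fingers, x, y, z, yaw
```

```bash
python3 - <<'E'
from h import *
s=ctrl.read_state();m=ctrl.camera_model("wrist");p,d=ctrl.grab_frame("wrist")
cv2.imwrite("pics/w1.png",p[:,:,::-1]);np.savez("w1.npz",p=p,d=d)
print(s["ee_pos"],s["eef_rot"][:,1],m["world_to_cam"][:3,3])
M=masks(p)
for o in rect(m,M["red"],36,minA=500):print(*o)
plan(359,308,200,107.5)
E
```

```text
[269.74185236 439.50203531 213.22296994] [-6.10990254e-02  9.98131649e-01 -3.45879521e-04] [-421.18419659 -311.46691667  290.73062296]
[142. 253.] [332.3 311.7  60.6  37.8  17.5]
t 0.7 at [271.6 434.8 212.4] phi 93.7 j6 -0.62 w 1.004; 4 rows yaw -0.0602
{'x': -19.7, 'y': -33.1, 'z': np.float64(3.1)}
{'x': -17.7, 'y': -34.2, 'z': np.float64(3.1)}
{'x': -15.6, 'y': -35.2, 'z': np.float64(3.1)}
{'x': -13.5, 'y': -36.1, 'z': np.float64(3.1)}
```

View pics/w1.png

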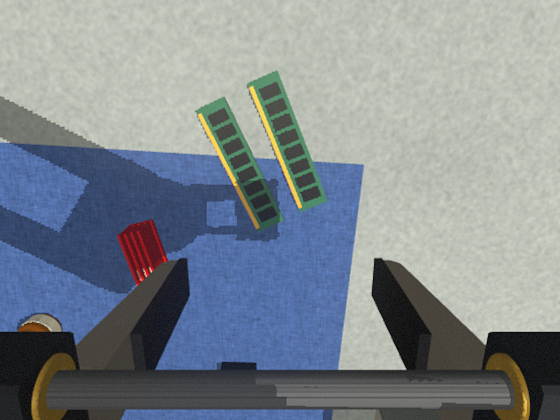

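The second call was refused because every key is required. The picture shows the red cooler at about (142,253), partly behind the left finger. I'll finish the approach.

Request:
servo_tool --rows '[{"x":-20,"y":-33,"z":3,"yaw":-0.06,"fingers":-1},{"x":-18,"y":-34,"z":3,"yaw":-0.06,"fingers":-1},{"x":-16,"y":-35,"z":3,"yaw":-0.06,"fingers":-1},{"x":-13,"y":-36,"z":3,"yaw":-0.06,"fingers":-1},{"x":0,"y":0,"z":0,"yaw":0,"fingers":-1}]'

```text
clock: 1.15
ee_pos: [357.3, 310.8, 201.0]
eef_rot: [[-0.956, -0.293, -0.001], [-0.293, 0.956, -0.002], [0.001, -0.002, -1.0]]
contact_force: [0.3, 0.2, -0.3]
gripper_width: 0.997
finger_force: 0.0
```

```bash
python3 - <<'E'
from h import *
s=ctrl.read_state();m=ctrl.camera_model("wrist");p,d=ctrl.grab_frame("wrist")
cv2.imwrite("pics/w2.png",p[:,:,::-1]);np.savez("w2.npz",p=p,d=d)
for o in rect(m,masks(p)["red"],36,minA=500):print(*o)
c=rect(m,masks(p)["red"],36,minA=500)[0][1]
plan(c[0],c[1],24,c[4]+90)
E
```

```text
[281. 202.] [354.5 309.8  94.5  22.5  17.7]
t 1.2 at [356.7 312.4 201.3] phi 106.9 j6 -1.15 w 0.997; 4 rows yaw -0.0035
{'x': 0.7, 'y': -0.5, 'z': np.float64(44.3)}
{'x': 0.7, 'y': -0.5, 'z': np.float64(44.3)}
{'x': 0.7, 'y': -0.5, 'z': np.float64(44.3)}
{'x': 0.7, 'y': -0.5, 'z': np.float64(44.3)}
```

View pics/w2.png

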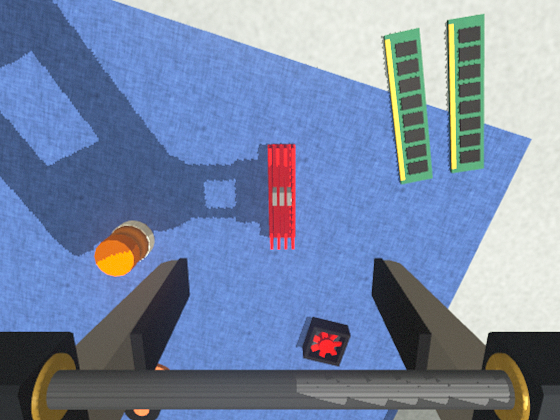

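The red cooler is centred at (281,202) in the gap between the fingers. Its measured size of 94 x 22 mm matches, so I'll descend and grip.

Request:
servo_tool --rows '[{"x":1.5,"y":-2,"z":50,"yaw":-0.014,"fingers":-1},{"x":0,"y":0,"z":50,"yaw":0,"fingers":-1},{"x":0,"y":0,"z":45,"yaw":0,"fingers":-1},{"x":0,"y":0,"z":22,"yaw":0,"fingers":-1},{"x":0,"y":0,"z":10,"yaw":0,"fingers":-1}]'

```text
clock: 1.7
ee_pos: [353.6, 311.5, 22.4]
eef_rot: [[-0.952, -0.307, -0.003], [-0.307, 0.952, -0.002], [0.004, -0.001, -1.0]]
contact_force: [-0.4, -0.2, -0.4]
gripper_width: 1.002
finger_force: 0.0
```

Request:
servo_tool --rows '[{"x":0,"y":0,"z":0,"yaw":0,"fingers":1},{"x":0,"y":0,"z":0,"yaw":0,"fingers":1},{"x":0,"y":0,"z":0,"yaw":0,"fingers":1},{"x":0,"y":0,"z":0,"yaw":0,"fingers":1},{"x":0,"y":0,"z":0,"yaw":0,"fingers":1}]' --force 25

```text
clock: 2.2
ee_pos: [355.7, 312.1, 25.5]
eef_rot: [[-0.952, -0.307, 0.001], [-0.307, 0.952, 0.001], [-0.002, 0.001, -1.0]]
contact_force: [0.2, -0.1, 0.3]
gripper_width: 0.584
finger_force: 0.0
```

Request:
servo_tool --rows '[{"x":0,"y":0,"z":0,"yaw":0,"fingers":1},{"x":0,"y":0,"z":0,"yaw":0,"fingers":1}]'

```text
clock: 2.4
ee_pos: [355.4, 311.7, 24.9]
eef_rot: [[-0.952, -0.307, 0.0], [-0.307, 0.952, 0.0], [-0.0, 0.0, -1.0]]
contact_force: [0.4, -0.3, 1.3]
gripper_width: 0.413
finger_force: 0.0
```

Request:
servo_tool --rows '[{"x":0,"y":0,"z":0,"yaw":0,"fingers":1},{"x":0,"y":0,"z":0,"yaw":0,"fingers":1},{"x":0,"y":0,"z":0,"yaw":0,"fingers":1},{"x":0,"y":0,"z":0,"yaw":0,"fingers":1}]'

```text
clock: 2.8
ee_pos: [355.2, 311.7, 24.6]
eef_rot: [[-0.952, -0.307, -0.0], [-0.307, 0.952, -0.0], [0.0, -0.0, -1.0]]
contact_force: [0.7, -0.3, 1.1]
gripper_width: 0.238
finger_force: 25.0
```

Request:
servo_tool --rows '[{"x":0,"y":0,"z":-15,"yaw":0,"fingers":1},{"x":0,"y":0,"z":-40,"yaw":0,"fingers":1},{"x":0,"y":0,"z":-45,"yaw":0,"fingers":1},{"x":0,"y":0,"z":-45,"yaw":0,"fingers":1},{"x":0,"y":0,"z":-30,"yaw":0,"fingers":1}]'

```text
clock: 3.3
ee_pos: [355.6, 312.1, 202.5]
eef_rot: [[-0.952, -0.307, 0.002], [-0.307, 0.952, 0.002], [-0.002, 0.001, -1.0]]
contact_force: [1.4, 0.4, -0.8]
gripper_width: 0.236
finger_force: 25.0
```

```bash
python3 - <<'E'
from h import *
plan(642,-237,200,96.3,step=42)
E
```

```text
t 3.3 at [355.6 312.1 202.5] phi 107.9 j6 -1.17 w 0.236; 15 rows yaw 0.0135
{'x': -6.9, 'y': -40.7, 'z': np.float64(0.2)}
{'x': -7.5, 'y': -40.6, 'z': np.float64(0.2)}
{'x': -8.0, 'y': -40.5, 'z': np.float64(0.2)}
{'x': -8.6, 'y': -40.4, 'z': np.float64(0.2)}
{'x': -9.1, 'y': -40.3, 'z': np.float64(0.2)}
{'x': -9.7, 'y': -40.1, 'z': np.float64(0.2)}
{'x': -10.2, 'y': -40.0, 'z': np.float64(0.2)}
{'x': -10.7, 'y': -39.9, 'z': np.float64(0.2)}
{'x': -11.3, 'y': -39.7, 'z': np.float64(0.2)}
{'x': -11.8, 'y': -39.6, 'z': np.float64(0.2)}
{'x': -12.3, 'y': -39.4, 'z': np.float64(0.2)}
{'x': -12.9, 'y': -39.2, 'z': np.float64(0.2)}
{'x': -13.4, 'y': -39.1, 'z': np.float64(0.2)}
{'x': -13.9, 'y': -38.9, 'z': np.float64(0.2)}
{'x': -14.4, 'y': -38.7, 'z': np.float64(0.2)}
```

Request:
servo_tool --rows '[{"x":-5,"y":-30,"z":0,"yaw":0.0135,"fingers":1},{"x":-7.5,"y":-43,"z":0,"yaw":0.0135,"fingers":1},{"x":-8,"y":-43,"z":0,"yaw":0.0135,"fingers":1},{"x":-8.5,"y":-43,"z":0,"yaw":0.0135,"fingers":1},{"x":-9,"y":-43,"z":0,"yaw":0.0135,"fingers":1}]'

```text
clock: 3.8
ee_pos: [448.5, 126.8, 199.5]
eef_rot: [[-0.97, -0.242, -0.0], [-0.242, 0.97, 0.0], [0.0, 0.0, -1.0]]
contact_force: [0.6, -0.3, -2.0]
gripper_width: 0.238
finger_force: 25.0
```

Request:
servo_tool --rows '[{"x":-9.5,"y":-43,"z":0,"yaw":0.0135,"fingers":1},{"x":-10,"y":-43,"z":0,"yaw":0.0135,"fingers":1},{"x":-11,"y":-43,"z":0,"yaw":0.0135,"fingers":1},{"x":-11.5,"y":-43,"z":0,"yaw":0.0135,"fingers":1},{"x":-12,"y":-43,"z":0,"yaw":0.0135,"fingers":1}]'

```text
clock: 4.3
ee_pos: [547.6, -71.7, 199.3]
eef_rot: [[-0.984, -0.176, -0.001], [-0.176, 0.984, 0.0], [0.001, 0.0, -1.0]]
contact_force: [0.1, 0.4, -1.6]
gripper_width: 0.241
finger_force: 25.0
```

Request:
servo_tool --rows '[{"x":-12.5,"y":-42,"z":0,"yaw":0.0135,"fingers":1},{"x":-13,"y":-42,"z":0,"yaw":0.0135,"fingers":1},{"x":-14,"y":-38,"z":0,"yaw":0.0135,"fingers":1},{"x":-14,"y":-33,"z":0,"yaw":0.0135,"fingers":1},{"x":-14,"y":-24,"z":0,"yaw":0.0135,"fingers":1}]'

```text
clock: 4.8
ee_pos: [641.7, -239.0, 198.9]
eef_rot: [[-0.994, -0.108, -0.001], [-0.108, 0.994, 0.0], [0.001, 0.0, -1.0]]
contact_force: [-0.3, 0.2, -1.4]
gripper_width: 0.238
finger_force: 25.0
```

Request:
servo_tool --rows '[{"x":0,"y":0,"z":0,"yaw":0,"fingers":1},{"x":0,"y":0,"z":0,"yaw":0,"fingers":1}]'

```text
clock: 5.0
ee_pos: [640.9, -236.7, 198.6]
eef_rot: [[-0.994, -0.109, -0.002], [-0.109, 0.994, 0.001], [0.002, 0.001, -1.0]]
contact_force: [0.4, 0.6, -1.9]
gripper_width: 0.241
finger_force: 25.0
```

```bash
python3 - <<'E'
from h import *
m=ctrl.camera_model("wrist");p,d=ctrl.grab_frame("wrist")
cv2.imwrite("pics/w3.png",p[:,:,::-1]);np.savez("w3.npz",p=p,d=d)
M=masks(p)
for o in rect(m,M["red"],200,minA=300):print("red",*o)
for o in rect(m,M["white"],10,minA=300):print("white",*o)
for o in rect(m,M["black"],4,minA=300):print("black",*o)
plan(642,-237,200,96.3,step=420)
E
```

```text
red [280. 292.] [ 636.9 -238.    91.8   23.7    6.2]
white [300. 414.] [ 894.4 -186.6   64.4   14.3  -83.8]
white [ 33. 414.] [ 927.4 -489.4   80.7   14.3  -83.8]
white [526. 394.] [841.4  61.8  77.2  31.7 -83.8]
white [ 27. 353.] [ 835.9 -472.9   89.4   76.1   84. ]
white [504. 233.] [657.4 -15.9  83.6  80.  -89.1]
white [276. 158.] [ 619.4 -240.2   76.7   52.9    6.1]
white [535.  34.] [481.6 -38.7  60.5  19.9  39.4]
white [70. 49.] [ 533.2 -432.2   93.9   69.2  -10.1]
black [156. 368.] [ 848.3 -361.8  158.9  113.4   78.4]
black [402. 367.] [814.2 -72.6 159.3 117.8 -65.5]
t 5.0 at [ 640.7 -236.1  198.9] phi 96.3 j6 -2.04 w 0.238; 1 rows yaw -0.0002
{'x': -1.2, 'y': -1.0, 'z': np.float64(-1.1)}
```

View pics/w3.png

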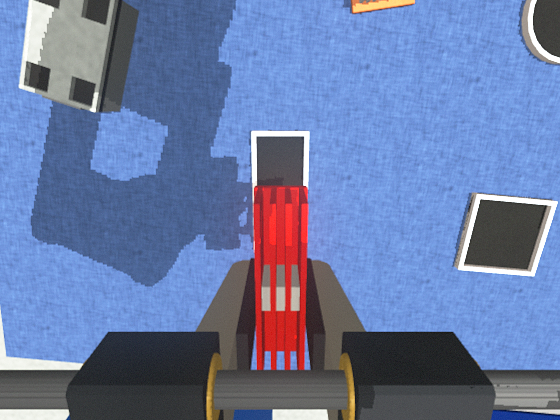

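The red cooler is held. The near end of the long tray is at (280,132), with its sides at columns 251 and 309. Together with the top view this gives a tray centre of about (641,-237.5), so I'll lower it in two stages.

Request:
servo_tool --rows '[{"x":0,"y":-1.4,"z":30,"yaw":0,"fingers":1},{"x":0,"y":0,"z":45,"yaw":0,"fingers":1},{"x":0,"y":0,"z":45,"yaw":0,"fingers":1},{"x":0,"y":0,"z":30,"yaw":0,"fingers":1},{"x":0,"y":0,"z":12,"yaw":0,"fingers":1}]'

```text
clock: 5.55
ee_pos: [639.0, -236.1, 34.4]
eef_rot: [[-0.994, -0.111, -0.005], [-0.111, 0.994, 0.002], [0.005, 0.003, -1.0]]
contact_force: [-1.0, -0.3, -1.4]
gripper_width: 0.238
finger_force: 25.0
```

Request:
servo_tool --rows '[{"x":0,"y":0,"z":0,"yaw":0,"fingers":1},{"x":0,"y":0,"z":2,"yaw":0,"fingers":1},{"x":0,"y":0,"z":2,"yaw":0,"fingers":1},{"x":0,"y":0,"z":2,"yaw":0,"fingers":1},{"x":0,"y":0,"z":0,"yaw":0,"fingers":1}]'

```text
clock: 6.05
ee_pos: [642.0, -238.3, 32.4]
eef_rot: [[-0.994, -0.109, 0.001], [-0.109, 0.994, -0.0], [-0.001, -0.001, -1.0]]
contact_force: [-0.5, 0.8, -1.2]
gripper_width: 0.237
finger_force: 25.0
```

Request:
servo_tool --rows '[{"x":1,"y":0.6,"z":1.5,"yaw":0,"fingers":1},{"x":0,"y":0,"z":1,"yaw":0,"fingers":1},{"x":0,"y":0,"z":1,"yaw":0,"fingers":1},{"x":0,"y":0,"z":0.5,"yaw":0,"fingers":1},{"x":0,"y":0,"z":0,"yaw":0,"fingers":1}]'

```text
clock: 6.55
ee_pos: [640.5, -237.7, 28.7]
eef_rot: [[-0.994, -0.109, -0.0], [-0.109, 0.994, 0.0], [0.0, 0.0, -1.0]]
contact_force: [-3.5, 1.1, 8.4]
gripper_width: 0.24
finger_force: 25.0
```

Request:
servo_tool --rows '[{"x":0,"y":0,"z":0,"yaw":0,"fingers":1},{"x":0,"y":0,"z":0,"yaw":0,"fingers":1}]'

```text
clock: 6.75
ee_pos: [640.6, -237.7, 28.7]
eef_rot: [[-0.994, -0.109, -0.0], [-0.109, 0.994, 0.0], [0.0, 0.0, -1.0]]
contact_force: [-3.5, 1.7, 8.8]
gripper_width: 0.238
finger_force: 25.0
```

9 N at z 28.7 means it is seated. I'll release, lift and go to the square cooler.

Request:
servo_tool --rows '[{"x":0,"y":0,"z":-0.5,"yaw":0,"fingers":-1},{"x":0,"y":0,"z":0,"yaw":0,"fingers":-1},{"x":0,"y":0,"z":0,"yaw":0,"fingers":-1},{"x":0,"y":0,"z":0,"yaw":0,"fingers":-1},{"x":0,"y":0,"z":-20,"yaw":0,"fingers":-1}]'

```text
clock: 7.25
ee_pos: [638.7, -237.0, 45.7]
eef_rot: [[-0.994, -0.11, -0.004], [-0.11, 0.994, 0.002], [0.004, 0.002, -1.0]]
contact_force: [-0.6, -0.2, -1.1]
gripper_width: 0.651
finger_force: 0.0
```

Request:
servo_tool --rows '[{"x":0,"y":0,"z":-40,"yaw":0,"fingers":-1},{"x":0,"y":0,"z":-45,"yaw":0,"fingers":-1},{"x":0,"y":0,"z":-45,"yaw":0,"fingers":-1},{"x":0,"y":0,"z":-20,"yaw":0,"fingers":-1},{"x":20,"y":9,"z":0,"yaw":0,"fingers":-1}]'

```text
clock: 7.75
ee_pos: [623.3, -232.2, 202.5]
eef_rot: [[-0.994, -0.11, 0.008], [-0.11, 0.994, -0.003], [-0.008, -0.004, -1.0]]
contact_force: [0.9, 0.3, 0.3]
gripper_width: 0.999
finger_force: 0.0
```

Request:
servo_tool --rows '[{"x":42,"y":19,"z":0,"yaw":0,"fingers":-1},{"x":42,"y":19,"z":0,"yaw":0,"fingers":-1},{"x":42,"y":19,"z":0,"yaw":0,"fingers":-1},{"x":37,"y":18,"z":0,"yaw":-0.076,"fingers":-1},{"x":0,"y":0,"z":0,"yaw":-0.076,"fingers":-1}]'

```text
clock: 8.25
ee_pos: [444.2, -172.3, 197.5]
eef_rot: [[-0.965, -0.261, -0.004], [-0.261, 0.965, 0.002], [0.003, 0.002, -1.0]]
contact_force: [0.3, -0.7, -0.1]
gripper_width: 1.0
finger_force: 0.0
```

Request:
servo_tool --rows '[{"x":0,"y":0,"z":0,"yaw":0,"fingers":-1},{"x":0,"y":0,"z":0,"yaw":0,"fingers":-1}]'

```text
clock: 8.45
ee_pos: [450.3, -174.5, 198.5]
eef_rot: [[-0.967, -0.257, 0.001], [-0.257, 0.967, -0.0], [-0.001, -0.001, -1.0]]
contact_force: [0.7, 0.7, -0.4]
gripper_width: 1.002
finger_force: 0.0
```

```bash
python3 - <<'E'
from h import *
m=ctrl.camera_model("wrist");p,d=ctrl.grab_frame("wrist")
cv2.imwrite("pics/w4.png",p[:,:,::-1]);np.savez("w4.npz",p=p,d=d)
M=masks(p);n=(280,200,100)
for o in rect(m,M["white"],40,n,minA=300):print("fins",*o)
for o in rect(m,M["orange"],6,n,minA=100):print("cu@6",*o)
for o in rect(m,M["notblue"],3,n,minA=300):print("all@3",*o)
plan(449,-174,24,105)
E
```

```text
fins [299. 196.] [ 442.  -160.7   45.4    8.7   15.5]
cu@6 [281. 184.] [ 447.5 -175.4   51.3   51.2   13.7]
all@3 [281. 196.] [ 451.1 -174.8   59.    53.    13.7]
t 8.5 at [ 450.4 -174.5  198.4] phi 104.9 j6 -2.20 w 1.004; 4 rows yaw -0.0005
{'x': 0.3, 'y': 0.2, 'z': np.float64(43.6)}
{'x': 0.3, 'y': 0.2, 'z': np.float64(43.6)}
{'x': 0.3, 'y': 0.2, 'z': np.float64(43.6)}
{'x': 0.3, 'y': 0.2, 'z': np.float64(43.6)}
```

View pics/w4.png

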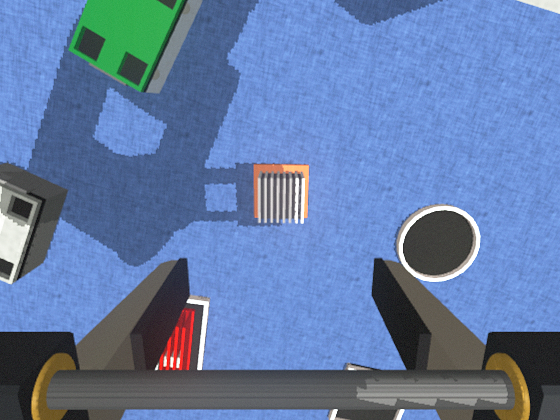

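The square cooler sits between the fingers at (281,194). Its copper base spans columns 254 to 309, 51 mm square, turned 13.7°. I'll grip it.

Request:
servo_tool --rows '[{"x":2,"y":0,"z":45,"yaw":0.02,"fingers":-1},{"x":0,"y":0,"z":50,"yaw":0,"fingers":-1},{"x":0,"y":0,"z":45,"yaw":0,"fingers":-1},{"x":0,"y":0,"z":24,"yaw":0,"fingers":-1},{"x":0,"y":0,"z":10,"yaw":0,"fingers":-1}]'

```text
clock: 9.0
ee_pos: [446.7, -174.3, 21.4]
eef_rot: [[-0.971, -0.238, -0.004], [-0.238, 0.971, 0.001], [0.003, 0.002, -1.0]]
contact_force: [-0.5, 0.0, 0.5]
gripper_width: 0.998
finger_force: 0.0
```

Request:
servo_tool --rows '[{"x":0,"y":0,"z":0,"yaw":0,"fingers":1},{"x":0,"y":0,"z":0,"yaw":0,"fingers":1},{"x":0,"y":0,"z":0,"yaw":0,"fingers":1},{"x":0,"y":0,"z":0,"yaw":0,"fingers":1},{"x":0,"y":0,"z":0,"yaw":0,"fingers":1}]'

```text
clock: 9.5
ee_pos: [448.2, -175.0, 25.1]
eef_rot: [[-0.971, -0.239, 0.002], [-0.239, 0.971, -0.001], [-0.001, -0.001, -1.0]]
contact_force: [-0.2, -0.2, 0.2]
gripper_width: 0.586
finger_force: 0.0
```

Request:
servo_tool --rows '[{"x":0,"y":0,"z":0,"yaw":0,"fingers":1},{"x":0,"y":0,"z":0,"yaw":0,"fingers":1},{"x":0,"y":0,"z":0,"yaw":0,"fingers":1},{"x":0,"y":0,"z":0,"yaw":0,"fingers":1}]'

```text
clock: 9.9
ee_pos: [447.8, -174.8, 24.5]
eef_rot: [[-0.971, -0.239, 0.0], [-0.239, 0.971, -0.0], [-0.0, -0.0, -1.0]]
contact_force: [-0.3, 0.0, 5.9]
gripper_width: 0.436
finger_force: 25.0
```

40.1 mm opening, so the grip is good. The square tray is at (659,-12.5), which both views give once the visible wall is allowed for, at 0°.

Request:
servo_tool --rows '[{"x":0,"y":0,"z":-10,"yaw":0,"fingers":1},{"x":0,"y":0,"z":-35,"yaw":0,"fingers":1},{"x":0,"y":0,"z":-35,"yaw":0,"fingers":1},{"x":-20,"y":9,"z":-20,"yaw":0,"fingers":1},{"x":-38,"y":17,"z":0,"yaw":0,"fingers":1}]'

```text
clock: 10.4
ee_pos: [498.3, -136.6, 127.6]
eef_rot: [[-0.972, -0.237, 0.003], [-0.237, 0.972, -0.002], [-0.003, -0.002, -1.0]]
contact_force: [1.1, 0.3, -2.1]
gripper_width: 0.437
finger_force: 25.0
```

Request:
servo_tool --rows '[{"x":-42,"y":18,"z":0,"yaw":0,"fingers":1},{"x":-42,"y":18,"z":0,"yaw":0,"fingers":1},{"x":-42,"y":18,"z":0,"yaw":0,"fingers":1},{"x":-36,"y":16,"z":0,"yaw":0,"fingers":1},{"x":-24,"y":11,"z":0,"yaw":0.08,"fingers":1}]'

```text
clock: 10.9
ee_pos: [660.6, -10.4, 124.4]
eef_rot: [[-0.987, -0.162, 0.0], [-0.162, 0.987, 0.0], [-0.0, 0.0, -1.0]]
contact_force: [0.5, -1.0, -1.7]
gripper_width: 0.432
finger_force: 25.0
```

Request:
servo_tool --rows '[{"x":0,"y":0,"z":0,"yaw":0.08,"fingers":1},{"x":0,"y":0,"z":0,"yaw":0.08,"fingers":1},{"x":0,"y":0,"z":0,"yaw":0,"fingers":1},{"x":0,"y":0,"z":0,"yaw":0,"fingers":1}]'

```text
clock: 11.3
ee_pos: [658.5, -12.5, 124.2]
eef_rot: [[-1.0, -0.004, -0.001], [-0.004, 1.0, 0.0], [0.001, 0.0, -1.0]]
contact_force: [-0.5, -0.7, -2.3]
gripper_width: 0.432
finger_force: 25.0
```

```bash
python3 - <<'E'
from h import *
plan(659,-12.5,28.5,90,step=500)
m=ctrl.camera_model("wrist");p,d=ctrl.grab_frame("wrist")
cv2.imwrite("pics/w5.png",p[:,:,::-1])
for o in rect(m,masks(p)["white"],10,minA=300):print("white",*o)
E
```

```text
t 11.3 at [658.5 -12.5 124.2] phi 90.2 j6 -1.60 w 0.432; 1 rows yaw 0.0039
{'x': -0.5, 'y': -0.0, 'z': np.float64(95.7)}
white [550. 393.] [818.6 224.5  25.5  16.2  12.5]
white [278. 402.] [825.9  -1.9 172.5  44.6 -89.7]
white [267. 295.] [ 7.252e+02 -2.440e+01  1.000e+02  1.750e+01  1.000e-01]
white [249. 294.] [725.2 -38.4 100.1   8.2  -2. ]
white [237. 294.] [725.2 -48.  100.3   9.8  -2.5]
white [311. 295.] [7.242e+02 1.160e+01 9.980e+01 2.790e+01 3.000e-01]
white [286. 296.] [724.4  -7.3  99.6  10.   -2.3]
white [280. 184.] [640.3 -13.6  78.9  45.6 -89.8]
white [ 15. 206.] [ 650.6 -206.4  107.1   32.   -12.1]
```

View pics/w5.png

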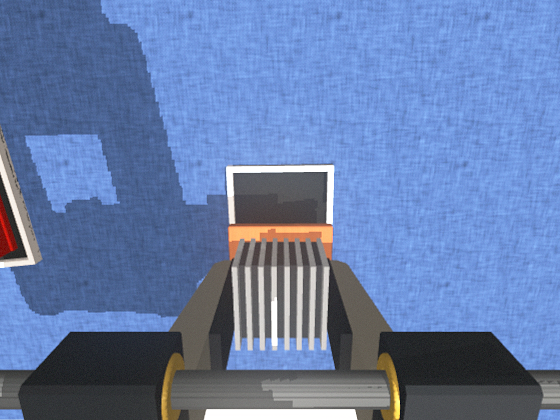

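The tray's near edge is at row 166, columns 227–334, centred under the held cooler, so I'll lower it.

Request:
servo_tool --rows '[{"x":0,"y":-0.5,"z":30,"yaw":0.004,"fingers":1},{"x":0,"y":0,"z":35,"yaw":0,"fingers":1},{"x":0,"y":0,"z":20,"yaw":0,"fingers":1},{"x":0,"y":0,"z":5,"yaw":0,"fingers":1},{"x":0,"y":0,"z":0,"yaw":0,"fingers":1}]'

```text
clock: 11.85
ee_pos: [658.5, -13.1, 33.8]
eef_rot: [[-1.0, 0.002, -0.001], [0.002, 1.0, 0.0], [0.001, 0.0, -1.0]]
contact_force: [0.6, -0.4, -3.3]
gripper_width: 0.433
finger_force: 25.0
```

Request:
servo_tool --rows '[{"x":0,"y":0,"z":2,"yaw":0,"fingers":1},{"x":0,"y":0,"z":1.5,"yaw":0,"fingers":1},{"x":0,"y":0,"z":1,"yaw":0,"fingers":1},{"x":0,"y":0,"z":1,"yaw":0,"fingers":1},{"x":0,"y":0,"z":0,"yaw":0,"fingers":1}]'

```text
clock: 12.35
ee_pos: [659.0, -12.9, 28.9]
eef_rot: [[-1.0, 0.002, 0.0], [0.002, 1.0, 0.0], [-0.0, 0.0, -1.0]]
contact_force: [-0.0, 0.5, -2.7]
gripper_width: 0.433
finger_force: 25.0
```

Request:
servo_tool --rows '[{"x":0,"y":0,"z":0.7,"yaw":0,"fingers":1},{"x":0,"y":0,"z":0.7,"yaw":0,"fingers":1},{"x":0,"y":0,"z":0,"yaw":0,"fingers":1},{"x":0,"y":0,"z":0,"yaw":0,"fingers":1}]'

```text
clock: 12.75
ee_pos: [659.0, -12.9, 28.5]
eef_rot: [[-1.0, 0.002, 0.0], [0.002, 1.0, -0.0], [-0.0, -0.0, -1.0]]
contact_force: [-4.3, -0.0, 9.6]
gripper_width: 0.434
finger_force: 25.0
```

Seated, so I'll release, lift and go over to the round cooler.

Request:
servo_tool --rows '[{"x":0,"y":0,"z":-0.5,"yaw":0,"fingers":-1},{"x":0,"y":0,"z":0,"yaw":0,"fingers":-1},{"x":0,"y":0,"z":0,"yaw":0,"fingers":-1},{"x":0,"y":0,"z":0,"yaw":0,"fingers":-1},{"x":0,"y":0,"z":-20,"yaw":0,"fingers":-1}]'

```text
clock: 13.25
ee_pos: [656.9, -12.9, 45.4]
eef_rot: [[-1.0, 0.002, -0.005], [0.002, 1.0, 0.0], [0.005, 0.0, -1.0]]
contact_force: [-0.7, 0.4, 0.4]
gripper_width: 0.845
finger_force: 0.0
```

Request:
servo_tool --rows '[{"x":0,"y":0,"z":-45,"yaw":0,"fingers":-1},{"x":0,"y":0,"z":-50,"yaw":0,"fingers":-1},{"x":0,"y":0,"z":-45,"yaw":0,"fingers":-1},{"x":4,"y":20,"z":-10,"yaw":0,"fingers":-1},{"x":8,"y":42,"z":0,"yaw":0,"fingers":-1}]'

```text
clock: 13.75
ee_pos: [649.1, 47.7, 201.0]
eef_rot: [[-1.0, 0.005, 0.006], [0.005, 1.0, -0.0], [-0.006, -0.0, -1.0]]
contact_force: [0.8, 0.8, -0.6]
gripper_width: 0.998
finger_force: 0.0
```

Request:
servo_tool --rows '[{"x":9,"y":47,"z":0,"yaw":0,"fingers":-1},{"x":9,"y":47,"z":0,"yaw":0,"fingers":-1},{"x":9,"y":47,"z":0,"yaw":0,"fingers":-1},{"x":8,"y":43,"z":0,"yaw":0,"fingers":-1},{"x":0,"y":0,"z":0,"yaw":0,"fingers":-1}]'

```text
clock: 14.25
ee_pos: [611.3, 238.1, 197.7]
eef_rot: [[-1.0, -0.002, -0.0], [-0.002, 1.0, 0.002], [0.0, 0.002, -1.0]]
contact_force: [0.5, -0.3, -0.8]
gripper_width: 1.003
finger_force: 0.0
```

Request:
servo_tool --rows '[{"x":0,"y":0,"z":0,"yaw":0,"fingers":-1},{"x":0,"y":0,"z":0,"yaw":0,"fingers":-1}]'

```text
clock: 14.45
ee_pos: [612.6, 232.3, 197.6]
eef_rot: [[-1.0, 0.003, -0.0], [0.003, 1.0, -0.001], [0.0, -0.001, -1.0]]
contact_force: [0.7, 0.3, 0.7]
gripper_width: 1.002
finger_force: 0.0
```

```bash
python3 - <<'E'
from h import *
m=ctrl.camera_model("wrist");p,d=ctrl.grab_frame("wrist")
cv2.imwrite("pics/w6.png",p[:,:,::-1]);np.savez("w6.npz",p=p,d=d)
M=masks(p);n=(280,200,110)
for o in rect(m,M["orange"],6,n,minA=10):print("cu@6",*o)
for o in rect(m,M["orange"],40,n,minA=10):print("cu@40",*o)
for o in rect(m,M["black"],40,n,minA=200):print("blk@40",*o)
for o in rect(m,M["notblue"],3,n,minA=300):print("all@3",*o)
plan(611,233,24,90)
E
```

```text
cu@6 [285. 205.] [623.6 236.3  17.7  17.4 -27.3]
cu@6 [285. 189.] [609.6 236.1  52.6  44.4 -88.6]
cu@40 [285. 205.] [614.3 235.8  15.9  15.7 -27.3]
cu@40 [285. 189.] [601.7 235.7  47.5  40.1 -88.6]
all@3 [285. 195.] [614.8 235.9  55.2  55.1  44.8]
t 14.5 at [612.7 231.9 197.6] phi 89.8 j6 -1.21 w 1.000; 4 rows yaw -0.0008
{'x': 0.4, 'y': 0.3, 'z': np.float64(43.4)}
{'x': 0.4, 'y': 0.3, 'z': np.float64(43.4)}
{'x': 0.4, 'y': 0.3, 'z': np.float64(43.4)}
{'x': 0.4, 'y': 0.3, 'z': np.float64(43.4)}
```

View pics/w6.png

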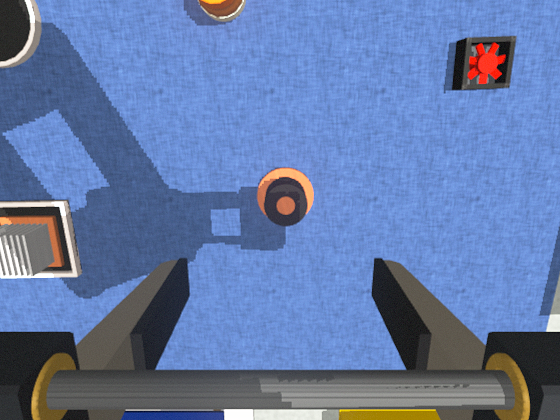

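The round cooler is at (285,195), with its top dot at (285,205). Dot and base both give (614.3,235.9).

Request:
servo_tool --rows '[{"x":-1.6,"y":4,"z":45,"yaw":0,"fingers":-1},{"x":0,"y":0,"z":50,"yaw":0,"fingers":-1},{"x":0,"y":0,"z":45,"yaw":0,"fingers":-1},{"x":0,"y":0,"z":24,"yaw":0,"fingers":-1},{"x":0,"y":0,"z":9.5,"yaw":0,"fingers":-1}]'

```text
clock: 15.0
ee_pos: [612.6, 235.0, 21.2]
eef_rot: [[-1.0, 0.004, -0.004], [0.004, 1.0, -0.002], [0.004, -0.002, -1.0]]
contact_force: [0.8, -0.2, -0.7]
gripper_width: 1.0
finger_force: 0.0
```

Request:
servo_tool --rows '[{"x":0,"y":0,"z":0,"yaw":0,"fingers":1},{"x":0,"y":0,"z":0,"yaw":0,"fingers":1},{"x":0,"y":0,"z":0,"yaw":0,"fingers":1},{"x":0,"y":0,"z":0,"yaw":0,"fingers":1},{"x":0,"y":0,"z":0,"yaw":0,"fingers":1}]'

```text
clock: 15.5
ee_pos: [614.6, 237.4, 25.4]
eef_rot: [[-1.0, 0.002, 0.002], [0.002, 1.0, 0.001], [-0.002, 0.001, -1.0]]
contact_force: [-1.0, -0.4, -0.6]
gripper_width: 0.586
finger_force: 0.0
```

Request:
servo_tool --rows '[{"x":0,"y":0,"z":0,"yaw":0,"fingers":1},{"x":0,"y":0,"z":0,"yaw":0,"fingers":1},{"x":0,"y":0,"z":0,"yaw":0,"fingers":1},{"x":0,"y":0,"z":0,"yaw":0,"fingers":1}]'

```text
clock: 15.9
ee_pos: [614.1, 237.2, 24.5]
eef_rot: [[-1.0, 0.002, 0.0], [0.002, 1.0, 0.0], [-0.0, 0.0, -1.0]]
contact_force: [-1.5, -0.3, 3.8]
gripper_width: 0.409
finger_force: 25.0
```

Request:
servo_tool --rows '[{"x":0,"y":0,"z":-10,"yaw":0,"fingers":1},{"x":0,"y":0,"z":-35,"yaw":0,"fingers":1},{"x":0,"y":0,"z":-35,"yaw":0,"fingers":1},{"x":10,"y":-16,"z":-20,"yaw":0,"fingers":1},{"x":20,"y":-32,"z":0,"yaw":0,"fingers":1}]'

```text
clock: 16.4
ee_pos: [586.9, 191.0, 128.2]
eef_rot: [[-1.0, 0.001, 0.007], [0.001, 1.0, 0.003], [-0.007, 0.003, -1.0]]
contact_force: [-0.1, -0.5, -2.0]
gripper_width: 0.409
finger_force: 25.0
```

Request:
servo_tool --rows '[{"x":24,"y":-38,"z":0,"yaw":0,"fingers":1},{"x":24,"y":-38,"z":0,"yaw":0,"fingers":1},{"x":24,"y":-38,"z":0,"yaw":0,"fingers":1},{"x":22,"y":-35,"z":0,"yaw":0,"fingers":1},{"x":18,"y":-30,"z":0,"yaw":0,"fingers":1}]'

```text
clock: 16.9
ee_pos: [469.8, 9.1, 124.5]
eef_rot: [[-1.0, 0.002, -0.0], [0.002, 1.0, -0.0], [0.0, -0.0, -1.0]]
contact_force: [0.7, 0.2, -1.6]
gripper_width: 0.405
finger_force: 25.0
```

Request:
servo_tool --rows '[{"x":12,"y":-20,"z":0,"yaw":0,"fingers":1},{"x":0,"y":0,"z":0,"yaw":0,"fingers":1},{"x":0,"y":0,"z":0,"yaw":0,"fingers":1},{"x":0,"y":0,"z":0,"yaw":0,"fingers":1}]'

```text
clock: 17.3
ee_pos: [460.3, -8.9, 124.6]
eef_rot: [[-1.0, 0.002, 0.001], [0.002, 1.0, 0.0], [-0.001, 0.0, -1.0]]
contact_force: [-1.4, -0.1, -1.3]
gripper_width: 0.409
finger_force: 25.0
```

```bash
python3 - <<'E'
from h import *
plan(460.5,-10.2,28.5,90,step=500)
m=ctrl.camera_model("wrist");p,d=ctrl.grab_frame("wrist")
cv2.imwrite("pics/w7.png",p[:,:,::-1])
for o in rect(m,masks(p)["white"],10,(280,190,120),minA=300):print("white",*o)
for o in rect(m,masks(p)["black"],4,(280,190,60),minA=300):print("blk",*o)
f=np.load("w4.npz")
E
```

```text
t 17.3 at [460.3  -8.9 124.6] phi 89.9 j6 -1.59 w 0.409; 1 rows yaw -0.0021
{'x': -0.2, 'y': -1.3, 'z': np.float64(96.1)}
white [278. 197.] [449.6 -11.2  79.4  62.9 -89.4]
```

View pics/w7.png

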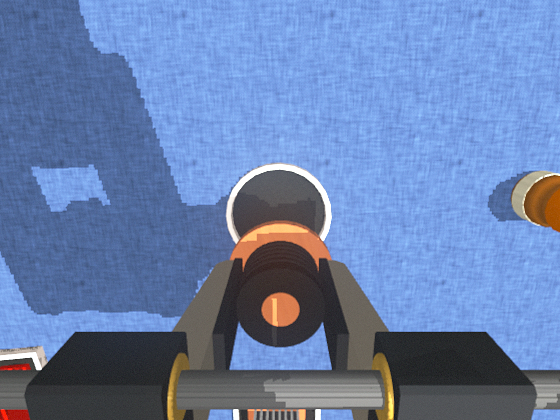

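The round tray's rim is centred at about (279,212), nearly under the held cooler. I'll lower it with a small correction.

Request:
servo_tool --rows '[{"x":0.5,"y":-1.8,"z":30,"yaw":0,"fingers":1},{"x":0,"y":0,"z":35,"yaw":0,"fingers":1},{"x":0,"y":0,"z":20,"yaw":0,"fingers":1},{"x":0,"y":0,"z":5,"yaw":0,"fingers":1},{"x":0,"y":0,"z":0,"yaw":0,"fingers":1}]'

```text
clock: 17.85
ee_pos: [458.9, -10.7, 33.8]
eef_rot: [[-1.0, 0.001, -0.002], [0.001, 1.0, 0.0], [0.002, 0.0, -1.0]]
contact_force: [-0.2, -0.3, -1.9]
gripper_width: 0.407
finger_force: 25.0
```

Request:
servo_tool --rows '[{"x":0,"y":0,"z":2,"yaw":0,"fingers":1},{"x":0,"y":0,"z":1.5,"yaw":0,"fingers":1},{"x":0,"y":0,"z":1,"yaw":0,"fingers":1},{"x":0,"y":0,"z":1,"yaw":0,"fingers":1},{"x":0,"y":0,"z":0,"yaw":0,"fingers":1}]'

```text
clock: 18.35
ee_pos: [459.1, -11.3, 28.9]
eef_rot: [[-1.0, 0.002, 0.0], [0.002, 1.0, -0.0], [-0.0, -0.0, -1.0]]
contact_force: [0.1, 0.2, -1.3]
gripper_width: 0.406
finger_force: 25.0
```

Request:
servo_tool --rows '[{"x":0,"y":0,"z":0.7,"yaw":0,"fingers":1},{"x":0,"y":0,"z":0,"yaw":0,"fingers":1},{"x":0,"y":0,"z":0,"yaw":0,"fingers":1}]'

```text
clock: 18.65
ee_pos: [459.1, -11.3, 28.4]
eef_rot: [[-1.0, 0.002, 0.0], [0.002, 1.0, -0.0], [-0.0, -0.0, -1.0]]
contact_force: [-1.8, 0.8, 5.3]
gripper_width: 0.405
finger_force: 25.0
```

Request:
servo_tool --rows '[{"x":0,"y":0,"z":-0.5,"yaw":0,"fingers":-1},{"x":0,"y":0,"z":0,"yaw":0,"fingers":-1},{"x":0,"y":0,"z":0,"yaw":0,"fingers":-1},{"x":0,"y":0,"z":0,"yaw":0,"fingers":-1},{"x":0,"y":0,"z":-20,"yaw":0,"fingers":-1}]'

```text
clock: 19.15
ee_pos: [457.4, -11.2, 47.2]
eef_rot: [[-1.0, 0.002, -0.004], [0.002, 1.0, 0.0], [0.004, 0.0, -1.0]]
contact_force: [-0.2, 0.6, 0.2]
gripper_width: 0.822
finger_force: 0.0
```

Request:
servo_tool --rows '[{"x":0,"y":0,"z":-45,"yaw":0,"fingers":-1},{"x":0,"y":0,"z":-50,"yaw":0,"fingers":-1},{"x":0,"y":0,"z":-45,"yaw":0,"fingers":-1},{"x":8,"y":-20,"z":-20,"yaw":0,"fingers":-1},{"x":16,"y":-42,"z":0,"yaw":0,"fingers":-1}]'

```text
clock: 19.65
ee_pos: [437.5, -72.9, 212.1]
eef_rot: [[-1.0, -0.001, 0.007], [-0.001, 1.0, -0.001], [-0.007, -0.001, -1.0]]
contact_force: [0.5, -1.0, -0.2]
gripper_width: 1.004
finger_force: 0.0
```

Request:
servo_tool --rows '[{"x":17,"y":-45,"z":0,"yaw":0,"fingers":-1},{"x":17,"y":-45,"z":0,"yaw":0,"fingers":-1},{"x":17,"y":-45,"z":0,"yaw":0,"fingers":-1},{"x":17,"y":-45,"z":0,"yaw":0,"fingers":-1},{"x":16,"y":-42,"z":0,"yaw":0,"fingers":-1}]'

```text
clock: 20.15
ee_pos: [349.2, -296.9, 208.7]
eef_rot: [[-1.0, 0.003, 0.0], [0.003, 1.0, -0.0], [-0.0, -0.0, -1.0]]
contact_force: [0.4, 0.1, 0.3]
gripper_width: 0.997
finger_force: 0.0
```

Request:
servo_tool --rows '[{"x":8,"y":-23,"z":0,"yaw":0.09,"fingers":-1},{"x":0,"y":0,"z":0,"yaw":0.09,"fingers":-1},{"x":0,"y":0,"z":0,"yaw":0.09,"fingers":-1},{"x":0,"y":0,"z":0,"yaw":0,"fingers":-1},{"x":0,"y":0,"z":0,"yaw":0,"fingers":-1}]'

```text
clock: 20.65
ee_pos: [342.2, -317.9, 208.5]
eef_rot: [[-0.964, 0.266, -0.0], [0.266, 0.964, 0.0], [0.0, 0.0, -1.0]]
contact_force: [0.1, 1.2, -0.4]
gripper_width: 0.997
finger_force: 0.0
```

```bash
python3 - <<'E'
from h import *
plan(343,-318,200,74.2,step=500)
m=ctrl.camera_model("wrist");p,d=ctrl.grab_frame("wrist")
cv2.imwrite("pics/w8.png",p[:,:,::-1]);np.savez("w8.npz",p=p,d=d)
M=masks(p)
for o in rect(m,M["green"],54,minA=2000):print("green",*o)
for o in rect(m,M["black"],48,(280,200,130),minA=80):print("blk@48",*o)
E
```

```text
t 20.6 at [ 342.2 -317.9  208.5] phi 74.6 j6 -2.05 w 0.997; 1 rows yaw 0.0061
{'x': -0.8, 'y': 0.1, 'z': np.float64(8.5)}
green [280. 200.] [ 341.1 -318.4   84.9   57.9  -15.5]
```

View pics/w8.png

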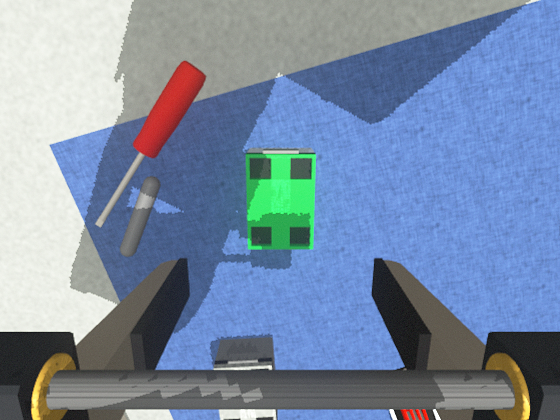

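The green tub sits between the fingers at (280,200), measured 85 x 58 mm and at -15.5°. I'll grip it.

Request:
servo_tool --rows '[{"x":0.5,"y":-0.7,"z":45,"yaw":0.002,"fingers":-1},{"x":0,"y":0,"z":50,"yaw":0,"fingers":-1},{"x":0,"y":0,"z":45,"yaw":0,"fingers":-1},{"x":0,"y":0,"z":22,"yaw":0,"fingers":-1},{"x":0,"y":0,"z":10,"yaw":0,"fingers":-1}]'

```text
clock: 21.2
ee_pos: [340.7, -317.3, 34.4]
eef_rot: [[-0.963, 0.269, -0.003], [0.269, 0.963, 0.002], [0.003, 0.002, -1.0]]
contact_force: [0.1, 0.9, 0.0]
gripper_width: 0.997
finger_force: 0.0
```

Request:
servo_tool --rows '[{"x":0,"y":0,"z":0,"yaw":0,"fingers":1},{"x":0,"y":0,"z":0,"yaw":0,"fingers":1},{"x":0,"y":0,"z":0,"yaw":0,"fingers":1},{"x":0,"y":0,"z":0,"yaw":0,"fingers":1},{"x":0,"y":0,"z":0,"yaw":0,"fingers":1}]' --force 30

```text
clock: 21.7
ee_pos: [342.2, -319.0, 37.6]
eef_rot: [[-0.963, 0.271, 0.001], [0.271, 0.963, -0.001], [-0.002, -0.001, -1.0]]
contact_force: [-0.6, 1.7, 7.6]
gripper_width: 0.629
finger_force: 30.0
```

Request:
servo_tool --rows '[{"x":0,"y":0,"z":0,"yaw":0,"fingers":1},{"x":0,"y":0,"z":0,"yaw":0,"fingers":1}]'

```text
clock: 21.9
ee_pos: [342.2, -319.0, 37.6]
eef_rot: [[-0.963, 0.271, 0.001], [0.271, 0.963, -0.001], [-0.002, -0.001, -1.0]]
contact_force: [-0.8, 2.1, 8.6]
gripper_width: 0.627
finger_force: 30.0
```

Request:
servo_tool --rows '[{"x":0,"y":0,"z":-10,"yaw":0,"fingers":1},{"x":0,"y":0,"z":-35,"yaw":0,"fingers":1},{"x":0,"y":0,"z":-45,"yaw":0,"fingers":1},{"x":0,"y":0,"z":-45,"yaw":0,"fingers":1},{"x":0,"y":0,"z":-35,"yaw":0,"fingers":1}]'

```text
clock: 22.4
ee_pos: [341.6, -318.6, 209.7]
eef_rot: [[-0.963, 0.271, 0.001], [0.271, 0.963, -0.001], [-0.002, -0.001, -1.0]]
contact_force: [0.9, -0.5, -2.2]
gripper_width: 0.63
finger_force: 30.0
```

```bash
python3 - <<'E'
from h import *
m=ctrl.camera_model("top");f=np.load("top0.npz");M=masks(f["p"])
for o in rect(m,M["white"],54,(437,197,20)):print("top",*o)
# earlier views of grey tub: w3
p,d=ctrl.grab_frame("top");M=masks(p)
for o in rect(m,M["white"],54,(437,197,20)):print("top",*o)
for o in rect(m,M["black"],48,(435,199,30),minA=5):print("blk",*o)
plan(533,-412,208,78.5,step=42)
E
```

```text
top [437. 197.] [ 535.2 -408.4   87.2   59.3  -11.4]
top [438. 196.] [ 535.2 -408.2   87.2   58.9  -11.7]
blk [428. 208.] [ 509.1 -385.9    7.9    7.7  -46.1]
blk [444. 188.] [ 561.3 -431.8    8.     7.7  -46.1]
t 22.4 at [ 343.5 -320.5  214.5] phi 74.3 j6 -2.05 w 0.634; 6 rows yaw -0.0123
{'x': -34.5, 'y': -6.1, 'z': np.float64(1.1)}
{'x': -34.5, 'y': -6.6, 'z': np.float64(1.1)}
{'x': -34.4, 'y': -7.0, 'z': np.float64(1.1)}
{'x': -34.3, 'y': -7.4, 'z': np.float64(1.1)}
{'x': -34.2, 'y': -7.8, 'z': np.float64(1.1)}
{'x': -34.1, 'y': -8.2, 'z': np.float64(1.1)}
```

The top view puts the grey tub at (535.2,-408.6) and -11.8°. I'll go about 75 mm beyond it so the wrist camera looks down on its lid while I hold the green tub.

Request:
servo_tool --rows '[{"x":-25,"y":-2,"z":0,"yaw":-0.035,"fingers":1},{"x":-43,"y":-4,"z":0,"yaw":-0.035,"fingers":1},{"x":-43,"y":-6,"z":0,"yaw":0,"fingers":1},{"x":-43,"y":-6,"z":0,"yaw":0,"fingers":1},{"x":-43,"y":-7,"z":0,"yaw":0,"fingers":1}]'

```text
clock: 22.95
ee_pos: [529.6, -386.2, 206.7]
eef_rot: [[-0.979, 0.203, -0.0], [0.203, 0.979, 0.0], [0.0, 0.0, -1.0]]
contact_force: [0.6, -0.2, -1.6]
gripper_width: 0.631
finger_force: 30.0
```

Request:
servo_tool --rows '[{"x":-43,"y":-6,"z":0,"yaw":0,"fingers":1},{"x":-28,"y":-6,"z":0,"yaw":0,"fingers":1},{"x":-14,"y":-4,"z":0,"yaw":0,"fingers":1},{"x":0,"y":0,"z":0,"yaw":0,"fingers":1},{"x":0,"y":0,"z":0,"yaw":0,"fingers":1}]'

```text
clock: 23.45
ee_pos: [607.6, -418.6, 206.1]
eef_rot: [[-0.979, 0.203, -0.001], [0.203, 0.979, 0.001], [0.002, 0.001, -1.0]]
contact_force: [0.4, -0.2, -2.5]
gripper_width: 0.628
finger_force: 30.0
```

```bash
python3 - <<'E'
from h import *
m=ctrl.camera_model("wrist");p,d=ctrl.grab_frame("wrist")
cv2.imwrite("pics/w9.png",p[:,:,::-1]);np.savez("w9.npz",p=p,d=d)
M=masks(p);z=ctrl.read_state()["ee_pos"][2]
for o in rect(m,M["green"],z-37.6+54,minA=2000):print("held green",*o)
for o in rect(m,M["white"],54,(280,110,120),minA=1500):print("white",*o)
for o in rect(m,M["black"],48,(280,110,140),minA=80):print("blk@48",*o)
plan(535.2,-408.6,208,78.2,step=500)
E
```

```text
held green [280. 292.] [ 600.  -417.9   74.6   58.1  -11.6]
white [280. 196.] [ 600.2 -418.   115.5   18.3   78.3]
white [275. 110.] [ 533.  -408.1   87.    58.4  -11.8]
t 23.5 at [ 607.3 -418.5  206.3] phi 78.3 j6 -1.97 w 0.630; 1 rows yaw 0.0016
{'x': 72.6, 'y': -5.0, 'z': np.float64(-1.7)}
```

View pics/w9.png

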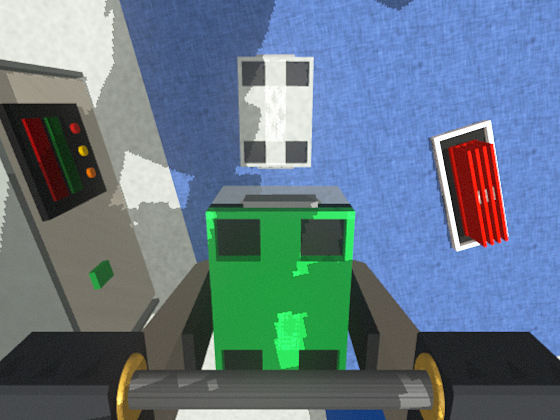

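The grey lid is seen from straight above at columns 238–313, rows 57–166, with dark recesses at its corners. I'll refine with the recesses, and check the held tub's offset from its lid's near edge.

```bash
python3 - <<'E'
from h import *
f=np.load("w9.npz");p,d=f["p"],f["d"];s=ctrl.read_state();m=ctrl.camera_model("wrist");R=s["eef_rot"];e=s["ee_pos"]
v=cv2.cvtColor(p,cv2.COLOR_RGB2HSV)[:,:,2];r=np.zeros(v.shape,bool);r[59:164,240:312]=1
P=[]
for o in rect(m,(v<100)&r,50,minA=150):print("rec",*o);P.append(o[1][:2])
P=np.array(P);print("mean",P.mean(0), [np.median(v[a:b,c:dd]) for a,b,c,dd in[(64,82,245,262),(64,82,290,306),(144,158,248,262),(144,158,290,304)]])
for q in P-P.mean(0): print((R[:2,:2].T@q).round(1))
# held lid near corners
g=masks(p)["green"].astype(np.uint8)
u=[np.nonzero(g[:,c])[0].min() for c in range(225,340,5)];pts=np.c_[range(225,340,5),u]
w=ray(m,pts,e[2]-37.6+54)-e[:2];print("near edge tool x,y",(w@R[:2,:2]).round(1)[::4])
for row in(230,250):
    c=np.nonzero(g[row])[0];print((( ray(m,[[c.min(),row],[c.max(),row]],e[2]+16.4)-e[:2])@R[:2,:2]).round(1))
print(e, [d[r_,c].round(1) for r_,c in((110,275),(300,240))])
E
```

```text
rec [296. 152.] [ 566.6 -397.5   16.7   16.4   78.3]
rec [254. 151.] [ 559.2 -431.6   17.3   16.6  -12.4]
rec [297.  75.] [ 507.1 -385.2   17.2   16.8   78.3]
rec [253.  73.] [ 500.1 -418.9   17.5   16.8   78.3]
mean [ 533.25 -408.3 ] [np.float64(76.0), np.float64(100.0), np.float64(86.0), np.float64(91.0)]
[-30.5  17.3]
[-30.1 -17.5]
[30.3 17.3]
[ 30.3 -17.1]
near edge tool x,y [[ 44.8 -22.2]
 [ 44.4 -14.5]
 [ 44.4  -6.8]
 [ 44.4   1. ]
 [ 44.4   8.7]
 [ 44.8  16.4]]
[[ 35.4 -29.7]
 [ 35.4  27.7]]
[[ 26.9 -29.8]
 [ 26.9  27.8]]
[ 607.30308853 -418.48548796  206.31999425] [np.float32(295.8), np.float32(156.7)]
```

Request:
servo_tool --rows '[{"x":25,"y":-1.5,"z":0,"yaw":0,"fingers":1},{"x":30,"y":-1.8,"z":0,"yaw":0,"fingers":1},{"x":17.5,"y":-1,"z":0,"yaw":0,"fingers":1},{"x":0,"y":0,"z":25,"yaw":0,"fingers":1},{"x":0,"y":0,"z":35,"yaw":0,"fingers":1}]'

```text
clock: 24.0
ee_pos: [536.2, -409.2, 149.1]
eef_rot: [[-0.979, 0.204, 0.004], [0.204, 0.979, -0.003], [-0.004, -0.002, -1.0]]
contact_force: [-0.4, -0.5, -2.5]
gripper_width: 0.628
finger_force: 30.0
```

Request:
servo_tool --rows '[{"x":0,"y":0,"z":30,"yaw":0,"fingers":1},{"x":0,"y":0,"z":12,"yaw":0,"fingers":1},{"x":0,"y":0,"z":3,"yaw":0,"fingers":1},{"x":0,"y":0,"z":0,"yaw":0,"fingers":1},{"x":0,"y":0,"z":0,"yaw":0,"fingers":1}]'

```text
clock: 24.5
ee_pos: [537.3, -409.1, 103.3]
eef_rot: [[-0.979, 0.203, 0.002], [0.203, 0.979, -0.001], [-0.002, -0.001, -1.0]]
contact_force: [0.2, -0.2, -2.3]
gripper_width: 0.626
finger_force: 30.0
```

```bash
python3 - <<'E'
from h import *
s=ctrl.read_state();R=s["eef_rot"]
print(s["ee_pos"],s["contact_force"],((np.array([607.3,-418.49])-s["ee_pos"][:2])@R[:2,:2])*-1)
p,d=ctrl.grab_frame("side");cv2.imwrite("pics/s1.png",cv2.resize(p[240:400,320:520,::-1],(800,640))[:600])
E
```

```text
[ 537.32612004 -409.11368071  103.29845813] [ 0.17402266 -0.16640477 -2.31995635] [70.42079274 -5.01487886]
```

View pics/s1.png

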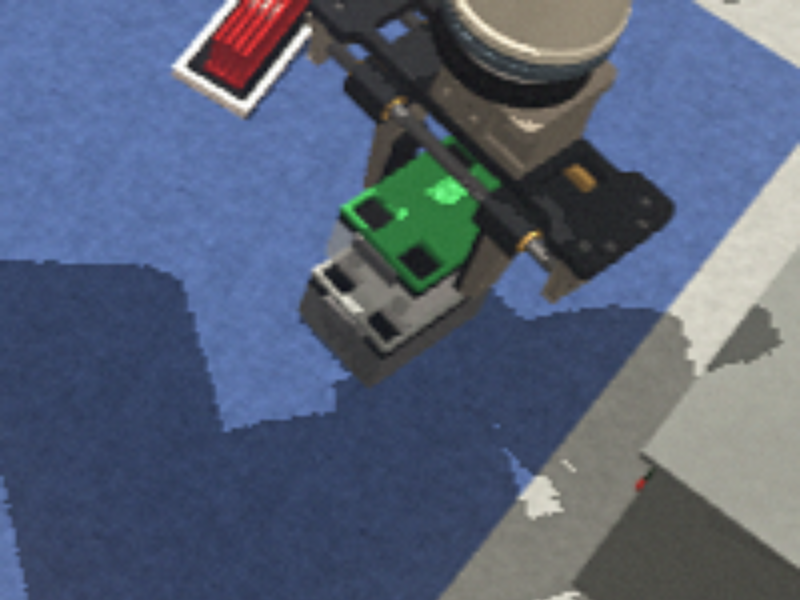

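The side view shows the green tub held just above the grey lid, aligned with it. I still need about +2 mm in x and +0.6 mm in y.

Request:
servo_tool --rows '[{"x":2,"y":0.6,"z":3,"yaw":0,"fingers":1},{"x":0,"y":0,"z":4,"yaw":0,"fingers":1},{"x":0,"y":0,"z":2,"yaw":0,"fingers":1},{"x":0,"y":0,"z":0,"yaw":0,"fingers":1},{"x":0,"y":0,"z":0,"yaw":0,"fingers":1}]'

```text
clock: 25.05
ee_pos: [534.7, -407.5, 92.4]
eef_rot: [[-0.979, 0.203, -0.0], [0.203, 0.979, 0.0], [0.0, 0.0, -1.0]]
contact_force: [-0.3, 1.1, -2.2]
gripper_width: 0.628
finger_force: 30.0
```

```bash
python3 - <<'E'
from h import *
s=ctrl.read_state();R=s["eef_rot"]
print(s["ee_pos"],((s["ee_pos"][:2]-np.array([607.3,-418.49]))@R[:2,:2]))
E
```

```text
[ 534.67722046 -407.48132755   92.40694709] [73.34599207 -3.95274502]
```

Request:
servo_tool --rows '[{"x":-0.7,"y":-0.3,"z":1,"yaw":0,"fingers":1},{"x":0,"y":0,"z":1.5,"yaw":0,"fingers":1},{"x":0,"y":0,"z":1,"yaw":0,"fingers":1},{"x":0,"y":0,"z":1,"yaw":0,"fingers":1},{"x":0,"y":0,"z":0,"yaw":0,"fingers":1}]'

```text
clock: 25.55
ee_pos: [535.2, -407.9, 87.8]
eef_rot: [[-0.979, 0.203, -0.0], [0.203, 0.979, 0.0], [0.0, 0.0, -1.0]]
contact_force: [0.6, -0.8, -2.4]
gripper_width: 0.629
finger_force: 30.0
```

Request:
servo_tool --rows '[{"x":0,"y":0,"z":0,"yaw":0,"fingers":1},{"x":0,"y":0,"z":0.7,"yaw":0,"fingers":1},{"x":0,"y":0,"z":0.5,"yaw":0,"fingers":1},{"x":0,"y":0,"z":0,"yaw":0,"fingers":1},{"x":0,"y":0,"z":0,"yaw":0,"fingers":1}]'

```text
clock: 26.05
ee_pos: [535.3, -407.9, 86.8]
eef_rot: [[-0.979, 0.203, -0.0], [0.203, 0.979, 0.0], [0.0, -0.0, -1.0]]
contact_force: [-0.2, 0.1, -2.7]
gripper_width: 0.628
finger_force: 30.0
```

No contact force and the feet are about 5 mm into the recesses. I'll go on to the recess floor.

Request:
servo_tool --rows '[{"x":0,"y":0,"z":0.5,"yaw":0,"fingers":1},{"x":0,"y":0,"z":0.4,"yaw":0,"fingers":1},{"x":0,"y":0,"z":0.4,"yaw":0,"fingers":1},{"x":0,"y":0,"z":0,"yaw":0,"fingers":1},{"x":0,"y":0,"z":0,"yaw":0,"fingers":1}]'

```text
clock: 26.55
ee_pos: [535.4, -408.0, 85.7]
eef_rot: [[-0.979, 0.203, 0.0], [0.203, 0.979, -0.0], [-0.0, -0.0, -1.0]]
contact_force: [-0.2, 0.4, -0.5]
gripper_width: 0.632
finger_force: 30.0
```

Request:
servo_tool --rows '[{"x":0,"y":0,"z":0.2,"yaw":0,"fingers":1},{"x":0,"y":0,"z":0,"yaw":0,"fingers":1},{"x":0,"y":0,"z":0,"yaw":0,"fingers":-1},{"x":0,"y":0,"z":0,"yaw":0,"fingers":-1},{"x":0,"y":0,"z":0,"yaw":0,"fingers":-1}]'

```text
clock: 27.05
ee_pos: [535.4, -408.0, 85.3]
eef_rot: [[-0.979, 0.203, 0.0], [0.203, 0.979, -0.0], [-0.0, -0.0, -1.0]]
contact_force: [-1.0, -0.0, 0.5]
gripper_width: 0.871
finger_force: 0.0
```

Request:
servo_tool --rows '[{"x":0,"y":0,"z":0,"yaw":0,"fingers":-1},{"x":0,"y":0,"z":0,"yaw":0,"fingers":-1},{"x":0,"y":0,"z":-20,"yaw":0,"fingers":-1},{"x":0,"y":0,"z":-45,"yaw":0,"fingers":-1},{"x":0,"y":0,"z":-50,"yaw":0,"fingers":-1}]'

```text
clock: 27.55
ee_pos: [534.4, -407.2, 200.0]
eef_rot: [[-0.979, 0.203, -0.003], [0.203, 0.979, 0.002], [0.003, 0.002, -1.0]]
contact_force: [0.9, -1.1, 0.0]
gripper_width: 0.998
finger_force: 0.0
```

Request:
servo_tool --rows '[{"x":0,"y":0,"z":-35,"yaw":0,"fingers":-1},{"x":-10,"y":0,"z":0,"yaw":0,"fingers":-1},{"x":0,"y":0,"z":0,"yaw":0,"fingers":-1},{"x":0,"y":0,"z":0,"yaw":0,"fingers":-1}]'

```text
clock: 27.95
ee_pos: [544.4, -409.4, 233.6]
eef_rot: [[-0.979, 0.203, -0.002], [0.203, 0.979, 0.002], [0.002, 0.001, -1.0]]
contact_force: [-0.0, -0.1, 0.1]
gripper_width: 0.998
finger_force: 0.0
```

```bash
python3 - <<'E'
from h import *
m=ctrl.camera_model("wrist");p,d=ctrl.grab_frame("wrist")
for o in rect(m,masks(p)["green"],102,minA=2000):print("green",*o)
t,_=ctrl.grab_frame("top");q,_=ctrl.grab_frame("side")
mt=ctrl.camera_model("top");M=masks(t)
print(rect(mt,M["orange"],55,(221,233,12)),rect(mt,M["red"],20,(145,215,12)))
M=masks(np.load("top0.npz")["p"]);print(rect(mt,M["orange"],55,(221,233,12)),rect(mt,M["red"],20,(145,215,12)))
b=np.vstack([np.hstack([cv2.resize(x[:,:,::-1],(400,300)) for x in (p,t)]),np.hstack([cv2.resize(q[80:380,160:560,::-1],(400,300)),cv2.resize(q[230:380,330:530,::-1],(400,300))])])
cv2.imwrite("pics/f.png",b)
E
```

```text
green [279. 196.] [ 533.6 -408.5   83.7   58.4  -11.7]
[(array([221., 233.]), array([445.5, 183.3,  35.7,  35.7, -89.9]))] [(array([144., 215.]), array([499.2, 403.5,  31.2,  28.7, -88.9]))]
[(array([221., 233.]), array([4.455e+02, 1.833e+02, 3.580e+01, 3.570e+01, 1.000e-01]))] [(array([145., 215.]), array([499.2, 403.5,  31.2,  28.7, -88.9]))]
```

View pics/f.png

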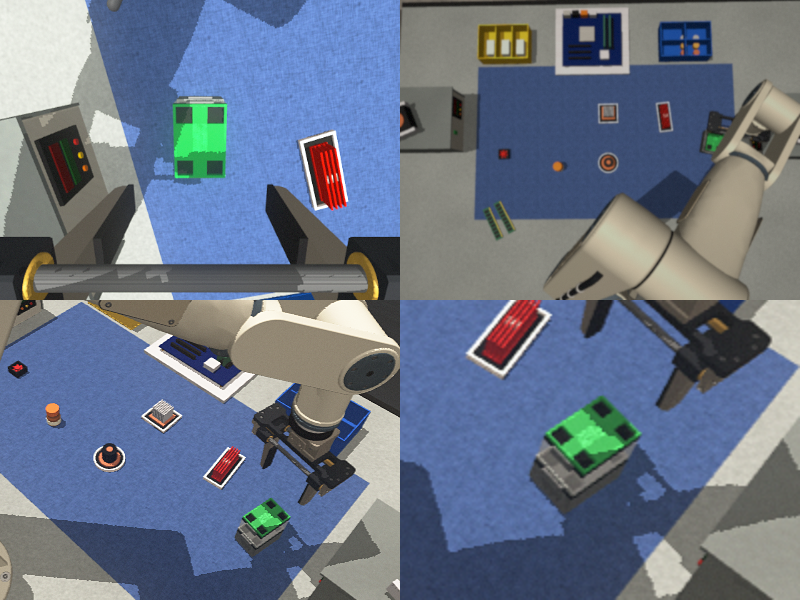

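The green tub sits at (533.6,-408.5), -11.7°, matching the grey tub, and its lid measures the right size at 102 mm height. All three coolers are in their trays, and the jar and fan have not moved.

```bash
python3 -c "
from rig import ctrl
print(ctrl.hand_in())"
```

```text
the job is handed in; nothing more can be done
None
```

I handed in the job at about 28 s of robot time: the three coolers are set upright in their own trays, the green-lidded tub is stacked on the grey one with its feet in the recesses, and the jar and fan have not moved.

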